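Index the filing fixture, backlash taken up clockwise

ROBOT

A 7-joint arm with a two-finger parallel gripper is mounted at the origin on the work surface; the furniture and walls round the work are solid. World frame = base frame: x ahead of the robot, y to its left, z up, the work surface at z = 0. Lengths are in mm, angles in rad, forces in N, time in s.
With the tool pointing down it reaches from about 400 to 850 mm from the base axis. Payload 10.4 kg.
Tool frame: the origin (TCP) lies midway between the tips of the shut fingers; the grasp point (between the pads) lies 19 mm behind it (grasp_offset is the distance from the TCP to the grasp point, in mm); z points along the fingers, y is the line along which they close (so a half turn about z gives the same grasp; the last joint's range is limited). The gripper opens to 85 mm and grips with 20 to 120 N. Pads are 22 mm wide; open, the fingers measure 114 mm over their backs; the gripper's body (76 mm by 85 mm) begins 54 mm behind the grasp point. The pads swing forward as they close: fully open they stand 13 mm farther back than shut.
Start: joints at [-0.023, 0.332, -0.065, 1.46, 0.022, 1.35, -0.088], TCP at [625.021, 0.018, 231.338] pointing down, gripper open.
Joint ranges: [-2.6, 2.6], [-0.5, 2.12], [-1.47, 1.34], [0.16, 2.42], [-1.27, 4.41], [0.06, 2.06], [-2.6, 2.6]. Speed limits (rad/s): [2.22, 2.22, 2.79, 2.79, 3.14, 3.14, 3.14].

INTERFACE

Orientations are given as a unit quaternion [w, x, y, z].
In Python, from station import sense, camera, camera_info, hand_in, grasp_offset gives the robot as it stands. The module is installed in compiled form; this text tells all that it offers.
- The arm moves only by the tool jog_arm, never from a script. Its argument "motion" is a list of rows, each an object of numbers: "fingers": the opening, from -1 (shut) to 1 (fully open); "dx", "dy", "dz": the shift along the tool's x, y, z in cm; "spin": the turn about the tool's z in degrees. In form: [{"fingers": .., "dx": .., "dy": .., "dz": .., "spin": ..}, ...]. A call has 1 to 12 rows; each row shifts and turns the commanded pose from where the row before left it, along the tool's axes as they then stand; what a row does not reach is not made up. A row lasts 1/12 s, in which the tool goes at most 41.7 mm and 7.16 degrees, less where a joint would pass 70% of its speed; a pose out of reach is approached as far as the arm can. A call is refused whole if a number of a shift passes 4.17 or a number of a turn 7.16, either way. A call with a gripper value outside its range is refused whole. The fingers move at their own pace and stop on an object; "force" is the grip in N (left out, the last holds). Time passes only in rows, so rows that do not move let the fingers close. It gives the time, the measured TCP pose, the force, the opening and the grip force at its end, in the units of the state.
- sense(): the state, without advancing time (a new reading comes with each control period).
- camera(name): name is "scene" or "side" or "wrist"; returns (picture, depth): 480x640x3 uint8, blue, green, red; 480x640 float32, mm along the optical axis (not along the pixel's ray), 0 where there is no reading.
- camera_info(name): a dict with "fx", "fy", "cx", "cy" (pixels), "rvec" (rotation vector, rad) and "tvec" (3), from world to camera coordinates, as OpenCV has them; the wrist camera has in their place "T_tool_cam" (4x4, takes a point from camera to tool coordinates, whose origin is the TCP and whose axes are the flange's). Camera axes: x right, y down, z forward; pixel columns grow to the right and rows downward; lengths in mm; the calibration is good to about 2 mm. A picture is of the moment at which its call begins: read the wrist's pose just before it. camera_info takes no time and is no camera call.
- hand_in(): hands the job in; it is judged then, once.
The state is a dict: "clock": time; "joint_positions": joint angles; "dq": joint speeds; "joint_torque": joint torques, N m; "ee_pos": TCP position; "orientation": TCP orientation; "force": force on the tool from outside, world axes, zero at the start; "wrist_torque": the same for the moment, N m; "gripper_width": finger opening in mm; "gripper_force": force on a finger pad.
Only numpy, scipy, OpenCV 4.12 (cv2) and the standard library are available. Lean on these libraries where they do the work, as an engineer would, in place of code of your own. Each camera call takes 0.05 s, during which the arm holds its last target. There are 200 camera calls.

TASK

Bring the small indexing fixture to its mark: the wheel's slot under the bracket's bush, where the loose index pin locks it. The wheel has play on its spindle, so first wind it anticlockwise (seen from above) at least 60 degrees past the mark, then come back to the mark clockwise, with the pin taken from its wooden stand and stood in the bush on the way back, until the pin drops fully home through the slot. Turn gently and never press the wheel against the pin with more than 6 N: stop as soon as you feel it, let go, and leave the dye bottle where it stands.

Things in the scene. Friction and masses are not known exactly. Their poses are not given: they have to be found in the camera images.
- fixture: Dark steel base plate 126 x 170 x 12 mm, fixed on the 8 mm black mat. Origin: on the vertical spindle axis, at its underside; z up. A grey C-shaped bracket stands at its +y side (column x -18 to 18, y 62 to 86, z to 72 mm) and reaches over and under the wheel rim. The bracket stands up to 9 mm off its nominal place, either way along fixture x: this shift is not measured, feel for it.
- bush_place (a point): Nominal centre of the bush's mouth, at its top (fixture 0, 48, 84 mm). The real bush is up to 9 mm off along fixture x, with the bracket. Steel funnel z 72 to 84 mm, 34 mm wide at the top, leading to an upright 12 mm bore through the 30 x 30 mm block, z 54 to 72 mm. A pin let go with its tip in the funnel slides down until it rests on the rim.
- pin_home (a point): Nominal place of the pin's tip when fully home (fixture 0, 48, 36 mm): on the bracket's lower jaw, under the wheel rim, below the bush; the pin gets there only through the wheel's slot. Shifted along fixture x with the bracket.
- spindle (a joint): Angle of the work spindle, the low aluminium arm with a bone blank, rad; grows clockwise from above; 0 = arm along fixture +x. Range -0.9 to 1.4, starts 0.75 to 1.1. Only the wheel drives it, through a key with 0.6 rad of play: clockwise the wheel's angle (0 = slot at fixture +y) equals the spindle's, anticlockwise it is the spindle's minus 0.6. Stays where left; drag 0.3 N m (6 N at the knob).
- wheel: Steel handwheel 116 mm across, lying flat, fixture z 40 to 50 mm, turning about the fixture's vertical axis (origin on it, at fixture z 0). Wheel +y points along its only slot, radial, 12 mm wide, from radius 32 mm out through the rim; the crank knob stands at wheel -y. At the mark wheel axes equal fixture axes, but for the bracket's shift. Starts clockwise of the mark.
- crank_knob (a point): Middle of the upright black crank knob on the wheel, free to spin on its own pin, round, 18 mm diameter, fixture z 62 to 90 mm (this point at z 78 mm), 50 mm from the axis, across the wheel from the slot.
- pin: Loose steel index pin, upright, 60 g: shank 10 mm diameter and 50 mm long with a chamfered tip, above it a head 20 mm diameter and 22 mm tall to grip. Origin at its tip, z up along the pin. In its stand the tip is at world z 5 mm; resting on the wheel rim at fixture z 50 mm; fully home at fixture z 36 mm (the head is then 2 mm above the funnel).
- pin_stand: Wooden block 46 x 46 x 26 mm, fixed, with an upright 12 mm hole, 21 mm deep, in which the pin stands at the start. Origin: centre of its underside.
- dye_bottle: Dropper bottle, 33 mm wide, 102 mm tall, standing on the bench. Origin: centre of its underside.

How it is judged (in metres and radians):
On the way:
1. the wheel is wound anticlockwise past the mark until the spindle too stands short of it (spindle below -0.3 rad), the pin not yet in the bush (value of joint spindle below -0.3 rad and horizontal distance between pin and bush_place above 0.05 m), for 0.2 s.
At the end, for the whole second after the job is handed in: The pin stands in the bush, upright within 0.2 rad, dropped through the wheel's slot (its tip less than 4 mm above pin_home, and within 14 mm of bush_place sideways); the spindle reads within 0.25 rad of 0, which is so only if the play was taken up clockwise; all at rest and let go (z of pin in the frame of pin_home between -0.006 and 0.004 m and horizontal distance between pin and bush_place below 0.014 m and angle between pin's own z axis and vertical below 0.2 rad and value of joint spindle between -0.25 and 0.25 rad and linear speed of pin below 0.02 m/s and angular speed of wheel below 0.05 rad/s); the robot touches nothing.
It fails at once if the wheel is forced against the pin that stands in its slot (over 6 N) (contact force between pin and wheel above 6 N and z of pin in the frame of pin_home below 0.008 m and horizontal distance between pin and bush_place below 0.015 m).
It fails at once if the dye bottle is moved (distance of dye_bottle from where it was at the start of the episode above 0.03 m).
It also fails if it takes over 72 s, if anything falls off the work surface, if the arm or the gripper's body presses on something with over 40 N, if the wrist force passes 120 N, or if a joint passes its speed limit or range.

## Working session

There is one attempt and no reset: what is moved stays moved. The work goes in short steps, Python scripts to look and compute and a tool call to move; the robot and the scene stay as the last step left them, time stands still between calls to the robot, and variables do not carry over. Pictures are saved under pics/ and viewed, at most 10 in all, crops included, and the job is handed in when it is done.

Besides the shell and the picture viewer there is one more tool, called after "Request:" as name(argument=value, ...) on one line, values as JSON. jog_arm: Moves the arm, as the interface text tells. Its arguments: {"type":"object","properties":{"motion":{"type":"array","items":{"type":"object","properties":{"fingers":{"type":"number"},"dx":{"type":"number"},"dy":{"type":"number"},"dz":{"type":"number"},"spin":{"type":"number"}}}},"force":{"type":"number"}},"required":["motion"]}

```bash
mkdir -p pics
python3 - <<'E'
from station import *
import cv2,numpy as np,pickle
s=sense();print({k:np.round(v,3).tolist() for k,v in s.items()},grasp_offset if not callable(grasp_offset) else grasp_offset())
d={}
for n in("scene","side","wrist"):
    p,z=camera(n);cv2.imwrite(f"pics/{n}0.png",p);d[n]=(p,z,camera_info(n));print(n,camera_info(n))
pickle.dump((s,d),open("d0.pkl","wb"))
E
```

```text
{'clock': 0.0, 'joint_positions': [-0.023, 0.333, -0.065, 1.461, 0.022, 1.35, -0.089], 'dq': [-0.0, -0.001, 0.001, 0.0, 0.0, -0.0, -0.001], 'joint_torque': [0.0, -62.545, 0.05, -39.161, 0.016, 0.01, -0.0], 'ee_pos': [624.626, -0.001, 230.51], 'orientation': [-0.0, 0.707, 0.707, -0.001], 'force': [0.067, -0.081, -0.264], 'wrist_torque': [0.052, 0.029, 0.001], 'gripper_force': 0.0, 'gripper_width': 85.353} 18.700000000000003
scene {'fx': 552.6468600000683, 'fy': 552.6468600000683, 'cx': 319.577381776342, 'cy': 234.8929982613492, 'rvec': array([ 0.58939911, -2.66636412,  1.16927085]), 'tvec': array([449.80129714, 198.31787921, 774.60880452])}
side {'fx': 607.148711505605, 'fy': 607.148711505605, 'cx': 303.53892046693437, 'cy': 236.9692610288965, 'rvec': array([ 2.1589667 ,  0.06476332, -0.02558958]), 'tvec': array([-519.28230253,   32.14245764, 1162.67295648])}
wrist {'fx': 332.8924676816493, 'fy': 332.8924676816493, 'cx': 324.1323746117582, 'cy': 236.19176713090934, 'T_tool_cam': array([[ 1.65728362e-03, -9.46231368e-01, -3.23486402e-01,
         8.42687322e+01],
       [ 9.99998617e-01,  1.52261728e-03,  6.69373092e-04,
         9.11790107e-01],
       [-1.40835829e-04, -3.23487064e-01,  9.46232582e-01,
        -1.43044216e+02],
       [ 0.00000000e+00,  0.00000000e+00,  0.00000000e+00,
         1.00000000e+00]])}
```

View pics/scene0.png

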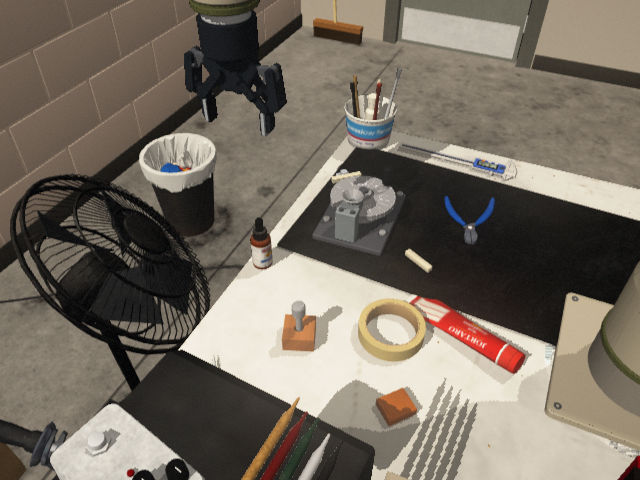

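View pics/wrist0.png

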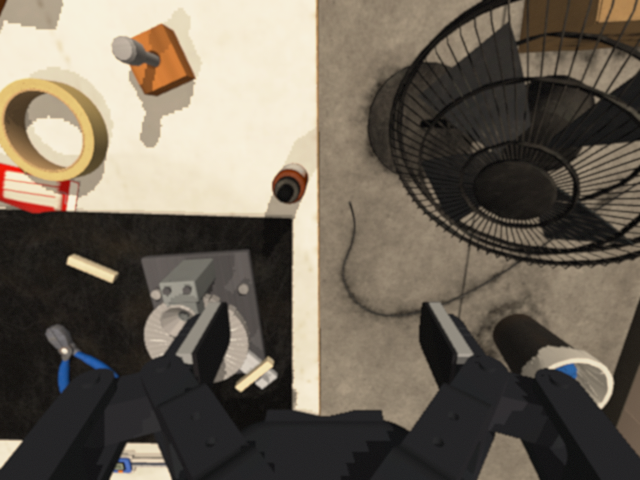

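The scene shows the fixture at about (360,210), the pin in its stand at (298,330) and the bottle at (261,245). In the wrist view the bracket is at (190,280), pin head at (127,48) and bottle at (290,188).

Run:
```python
import cv2,numpy as np,pickle
s,d=pickle.load(open("d0.pkl","rb"))
a=cv2.resize(d["scene"][0][160:260,300:420],(480,400),interpolation=cv2.INTER_CUBIC)
cv2.imwrite("pics/c0.png",np.hstack([a,np.zeros((400,4,3),np.uint8)]))
b=cv2.resize(d["wrist"][0][230:400,130:300],(400,400),interpolation=cv2.INTER_CUBIC)
cv2.imwrite("pics/c0.png",cv2.resize(np.hstack([cv2.convertScaleAbs(a,alpha=1.3,beta=30)[:,40:440],b]),(800,400)))
```

```text
(no output)
```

View pics/side0.png

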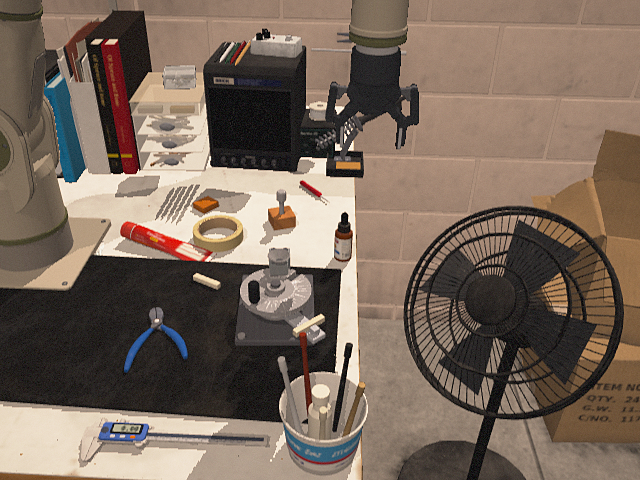

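View pics/c0.png

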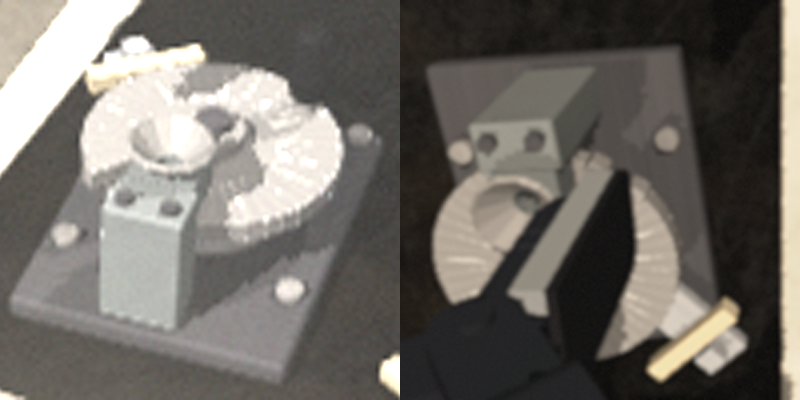

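Side view: knob at (254,292), bush at (279,258), spindle arm with blank at (310,328), pin at (282,200), bottle at (343,240). The crops show the bracket, with the bush over the wheel.

```bash
cat > h.py <<'E'
import cv2,numpy as np
from scipy.spatial.transform import Rotation as R
def cam(info,s=None):
    "K, camera->world R, origin"
    K=np.array([[info['fx'],0,info['cx']],[0,info['fy'],info['cy']],[0,0,1.]])
    if 'rvec' in info:
        Rm=cv2.Rodrigues(np.array(info['rvec']))[0].T; return K,Rm,-Rm@np.array(info['tvec'])
    q=s['orientation'];Rt=R.from_quat([q[1],q[2],q[3],q[0]]).as_matrix()
    T=info['T_tool_cam'];return K,Rt@T[:3,:3],Rt@T[:3,3]+np.array(s['ee_pos'])
def plane(c,uv,z):
    K,Rm,o=c;r=Rm@np.linalg.solve(K,[uv[0],uv[1],1]);return o+r*(z-o[2])/r[2]
def pt(c,uv,d):
    K,Rm,o=c;return o+Rm@(np.linalg.solve(K,[uv[0],uv[1],1])*d)
def cloud(c,depth):
    K,Rm,o=c;v,u=np.mgrid[:480,:640];P=np.stack([(u-K[0,2])/K[0,0],(v-K[1,2])/K[1,1],np.ones(u.shape)],-1)*depth[...,None]
    return P@Rm.T+o
def proj(c,p):
    K,Rm,o=c;q=K@(Rm.T@(np.array(p)-o));return q[:2]/q[2]
E
python3 - <<'E'
from h import *;import pickle
s,d=pickle.load(open("d0.pkl","rb"))
for n,L in dict(side=dict(knob=(254,292),bush=(279,255),pin=(282,194),bottle=(343,240),stand=(283,220),blank=(310,325)),scene=dict(pin=(298,307),bottle=(260,250),bracket=(345,225)),wrist=dict(pin=(127,48),bottle=(290,188),bracket=(180,288))).items():
    c=cam(d[n][2],s)
    for k,uv in L.items(): print(n,k,pt(c,uv,d[n][1][uv[1],uv[0]]).round(0))
E
```

```text
side knob [ 455. -199.   91.]
side bush [483. -91.  84.]
side pin [469. 130.  75.]
side bottle [592.   9.  52.]
side stand [472. 118.  22.]
side blank [ 542. -215.   42.]
scene pin [461. 147.  77.]
scene bottle [583.  42.  44.]
scene bracket [478. -62.  54.]
wrist pin [470. 139.  78.]
wrist bottle [596.  30.  87.]
wrist bracket [484. -70.  80.]
```

Request:
jog_arm(motion=[{"dx": -2.5, "dy": -3.1, "fingers": 1}, {"dx": -2.5, "dy": -3.1, "fingers": 1}, {"dx": -2.5, "dy": -3.1, "fingers": 1}, {"dx": -2.5, "dy": -3.1, "fingers": 1}, {"fingers": 1}, {"fingers": 1}, {"fingers": 1}])

```text
validation failed for argument at $.mo...
```

Run:
```python
from station import *
import cv2,numpy as np,pickle
s=sense();p,z=camera("wrist");print(s['ee_pos'],s['orientation'],s['clock'])
pickle.dump((s,{"wrist":(p,z,camera_info("wrist"))}),open("d1.pkl","wb"))
q=cv2.resize(p[100:400,150:550],(800,600),interpolation=cv2.INTER_CUBIC)
cv2.imwrite("pics/w1.png",q)
```

```text
[6.24700849e+02 9.35552049e-03 2.30693146e+02] [-3.88987403e-04  7.07091906e-01  7.07121423e-01 -4.22579461e-04] 0.15
```

View pics/w1.png

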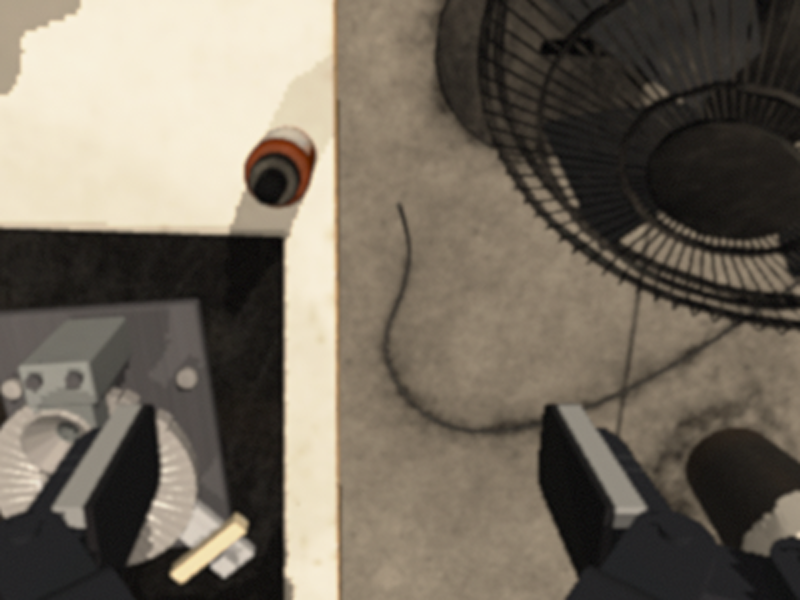

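The move was refused, so the view is unchanged. I'll retry with every field filled in.

Request:
jog_arm(motion=[{"fingers": 1, "dx": -2.5, "dy": -3.1, "dz": 0, "spin": 0}, {"fingers": 1, "dx": -2.5, "dy": -3.1, "dz": 0, "spin": 0}, {"fingers": 1, "dx": -2.5, "dy": -3.1, "dz": 0, "spin": 0}, {"fingers": 1, "dx": -2.5, "dy": -3.1, "dz": 0, "spin": 0}, {"fingers": 1, "dx": 0, "dy": 0, "dz": 0, "spin": 0}, {"fingers": 1, "dx": 0, "dy": 0, "dz": 0, "spin": 0}, {"fingers": 1, "dx": 0, "dy": 0, "dz": 0, "spin": 0}])

```text
clock: 0.78
ee_pos: [501.3, -99.6, 231.6]
orientation: [0.0, 0.707, 0.707, 0.0]
force: [-0.1, 0.2, -0.2]
gripper_width: 85.6
gripper_force: 0.0
```

Run:
```python
from station import *
import cv2,numpy as np,pickle
s=sense();p,z=camera("wrist");print(s['ee_pos'],s['orientation'],s['clock'])
pickle.dump((s,{"wrist":(p,z,camera_info("wrist"))}),open("d1.pkl","wb"))
q=cv2.resize(p[90:390,130:530],(800,600),interpolation=cv2.INTER_CUBIC)
cv2.imwrite("pics/w2.png",q)
```

```text
[501.26281687 -99.60594634 231.57296012] [1.55358599e-04 7.07066628e-01 7.07146816e-01 3.75085886e-04] 0.7833
```

View pics/w2.png

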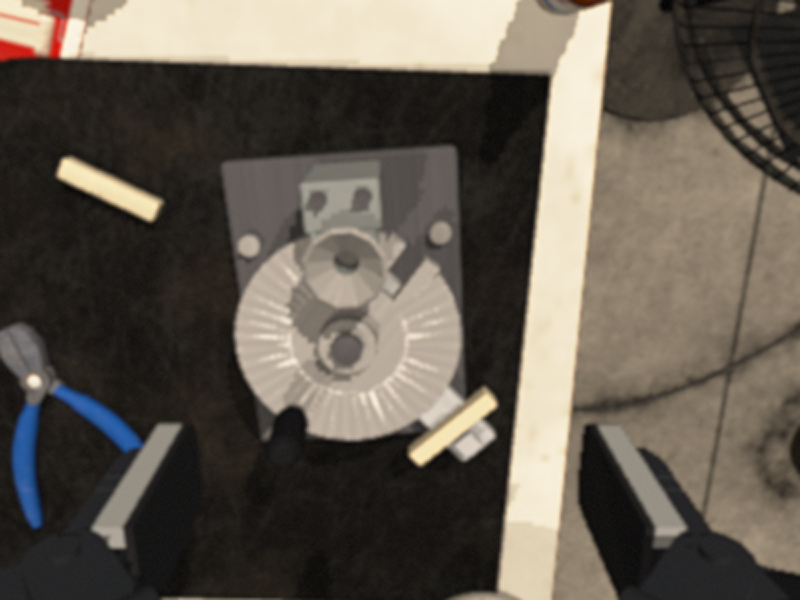

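The wrist view shows the plate (corners at crop (222,163) and (457,146)), the wheel centred near (348,340), the slot at (415,275), the funnel at (346,265), and the black knob from its base (293,412) to its top (285,450).

Run:
```python
from h import *;import pickle
s,d=pickle.load(open("d1.pkl","rb"));p,z,i=d["wrist"];c=cam(i,s)
f=lambda x,y:(130+x/2,90+y/2)
P={}
for k,(x,y,h) in dict(TL=(222,163,20),TR=(457,146,20),wl=(235,340,58),wr=(462,340,58),wb=(348,440,58),wt=(295,245,58),hub=(346,350,58),bush=(346,266,92),bush_l=(302,266,92),bush_r=(391,266,92),bore=(346,261,80),knobtop=(285,450,98),knobbase=(293,415,70),slot_out=(427,268,58),slot_in=(392,300,58)).items():
    P[k]=plane(c,f(x,y),h);print(k,P[k][:2].round(1))
w=cloud(c,z)
# funnel/wheel by depth
def fit(lo,hi,box,mask=None):
    m=np.zeros(z.shape,bool);m[box[1]:box[3],box[0]:box[2]]=1
    m&=(w[...,2]>lo)&(w[...,2]<hi)&(z>0)
    if mask is not None:m&=mask
    q=w[m][:,:2];print(lo,hi,m.sum(),'min',q.min(0).round(1),'max',q.max(0).round(1),'circ',np.round(cv2.minEnclosingCircle(q.astype(np.float32)[:,None])[0:2],1) if 0 else cv2.minEnclosingCircle(q.astype(np.float32).reshape(-1,1,2)))
    return m
B=(230,150,390,330)
fit(54,62,B);fit(86,95,(270,190,335,250));fit(93,104,(240,280,310,330));fit(16,24,B)
# plate top edge line: gray vs black mat at z 20
m=((w[...,2]>14)&(w[...,2]<25)).astype(np.uint8);m[:150]=0;m[330:]=0;m[:,:230]=0;m[:,390:]=0
m=cv2.morphologyEx(m,cv2.MORPH_OPEN,np.ones((3,3)))
q=w[m>0][:,:2].astype(np.float32);print('plate rect',cv2.minAreaRect(q.reshape(-1,1,2)))
e=P['TR']-P['TL'];print('yaw',np.degrees(np.arctan2(e[1],e[0])),np.linalg.norm(e))
```

```text
TL [414.7 -64.5]
TR [538.4 -55.5]
wl [ 423.6 -149.6]
wr [ 540.6 -149.4]
wb [ 480.8 -208.4]
wt [456.7 -99. ]
hub [ 480.7 -155.1]
bush [483.8 -99.6]
bush_l [464.3 -99.6]
bush_r [503.7 -99.6]
bore [ 483.  -100.8]
knobtop [ 453.3 -189.5]
knobbase [ 453.5 -186.3]
slot_out [ 521.7 -110.7]
slot_in [ 504.4 -127.6]
54 62 6949 min [ 424.  -207.5] max [539.7 -62.5] circ ((482.81982421875, -134.47662353515625), 73.12190246582031)
86 95 911 min [ 464.2 -120.1] max [501.5 -82.4] circ ((482.8995361328125, -101.48374938964844), 19.315338134765625)
93 104 278 min [ 444.3 -196.6] max [ 461.3 -180.4] circ ((452.781005859375, -189.10511779785156), 8.71521282196045)
16 24 4571 min [ 413.4 -232.6] max [548.  -55.8] circ ((481.44244384765625, -143.98487854003906), 103.48217010498047)
plate rect ((481.5343933105469, -144.4686279296875), (126.09317016601562, 169.84324645996094), 4.053168773651123)
yaw 4.172013910574831 124.04586221998981
```

The measured plate is 126.1 x 169.8 mm at yaw 4.05°, which matches the given size. The wheel axis is near (481.9,-149.5), the bush near (483,-101) (shifted about +4.5 mm) and the knob at (453,-189). Next I grip the knob.

Request:
jog_arm(motion=[{"fingers": 0, "dx": -2.98, "dy": -1.61, "dz": 0, "spin": 0}, {"fingers": 0, "dx": -2.98, "dy": -1.61, "dz": 0, "spin": 0}, {"fingers": 0, "dx": -2.98, "dy": -1.61, "dz": 0, "spin": 0}, {"fingers": 0, "dx": 0, "dy": 0, "dz": 3.5, "spin": 0}, {"fingers": 0, "dx": 0, "dy": 0, "dz": 3.5, "spin": 0}, {"fingers": 0, "dx": 0, "dy": 0, "dz": 3.5, "spin": 0}, {"fingers": 0, "dx": 0, "dy": 0, "dz": 3.0, "spin": 0}, {"fingers": 0, "dx": 0, "dy": 0, "dz": 2.75, "spin": 0}, {"fingers": 0, "dx": 0, "dy": 0, "dz": 0, "spin": 0}, {"fingers": 0, "dx": 0, "dy": 0, "dz": 0, "spin": 0}], force=20)

```text
clock: 1.67
ee_pos: [452.6, -188.4, 68.1]
orientation: [-0.001, 0.707, 0.708, -0.001]
force: [-0.3, -0.8, 1.1]
gripper_width: 42.7
gripper_force: 0.0
```

Request:
jog_arm(motion=[{"fingers": -1, "dx": 0, "dy": 0, "dz": 0, "spin": 0}, {"fingers": -1, "dx": 0, "dy": 0, "dz": 0, "spin": 0}, {"fingers": -1, "dx": 0, "dy": 0, "dz": 0, "spin": 0}, {"fingers": -1, "dx": 0, "dy": 0, "dz": 0, "spin": 0}, {"fingers": -1, "dx": 0, "dy": 0, "dz": 0, "spin": 0}, {"fingers": -1, "dx": 0, "dy": 0, "dz": 0, "spin": 0}], force=20)

```text
clock: 2.17
ee_pos: [454.2, -189.7, 70.7]
orientation: [0.002, 0.707, 0.707, 0.001]
force: [-0.0, 0.1, 7.3]
gripper_width: 17.1
gripper_force: 22.2
```

```bash
cat > arc.py <<'E'
import numpy as np,sys
# rows for an arc of the knob: cx cy r a0 a1 n (world cw angle from -y); tool dx=world y, dy=world x
cx,cy,r,a0,a1,n=map(float,sys.argv[1:]);a=np.linspace(a0,a1,int(n)+1)
P=np.c_[cx-r*np.sin(a),cy-r*np.cos(a)];t=np.zeros(2)
for p in P[1:]-P[0]:
    d=np.round((p-t)/10,2);t=t+d*10;print(f'{{"fingers": -1, "dx": {d[1]:.2f}, "dy": {d[0]:.2f}, "dz": 0, "spin": 0}},',end=' ')
print(P[-1])
E
python3 arc.py 481.9 -149.5 49.5 0.607 -0.3 12; python3 arc.py 481.9 -149.5 49.5 -0.3 -1.15 12
```

```text
{"fingers": -1, "dx": -0.20, "dy": 0.32, "dz": 0, "spin": 0}, {"fingers": -1, "dx": -0.18, "dy": 0.32, "dz": 0, "spin": 0}, {"fingers": -1, "dx": -0.15, "dy": 0.35, "dz": 0, "spin": 0}, {"fingers": -1, "dx": -0.13, "dy": 0.35, "dz": 0, "spin": 0}, {"fingers": -1, "dx": -0.09, "dy": 0.36, "dz": 0, "spin": 0}, {"fingers": -1, "dx": -0.08, "dy": 0.37, "dz": 0, "spin": 0}, {"fingers": -1, "dx": -0.04, "dy": 0.37, "dz": 0, "spin": 0}, {"fingers": -1, "dx": -0.01, "dy": 0.37, "dz": 0, "spin": 0}, {"fingers": -1, "dx": 0.01, "dy": 0.38, "dz": 0, "spin": 0}, {"fingers": -1, "dx": 0.04, "dy": 0.37, "dz": 0, "spin": 0}, {"fingers": -1, "dx": 0.07, "dy": 0.37, "dz": 0, "spin": 0}, {"fingers": -1, "dx": 0.10, "dy": 0.36, "dz": 0, "spin": 0}, [ 496.52825023 -196.78915621]
{"fingers": -1, "dx": 0.12, "dy": 0.33, "dz": 0, "spin": 0}, {"fingers": -1, "dx": 0.13, "dy": 0.32, "dz": 0, "spin": 0}, {"fingers": -1, "dx": 0.16, "dy": 0.31, "dz": 0, "spin": 0}, {"fingers": -1, "dx": 0.19, "dy": 0.30, "dz": 0, "spin": 0}, {"fingers": -1, "dx": 0.20, "dy": 0.29, "dz": 0, "spin": 0}, {"fingers": -1, "dx": 0.22, "dy": 0.27, "dz": 0, "spin": 0}, {"fingers": -1, "dx": 0.25, "dy": 0.25, "dz": 0, "spin": 0}, {"fingers": -1, "dx": 0.25, "dy": 0.24, "dz": 0, "spin": 0}, {"fingers": -1, "dx": 0.28, "dy": 0.22, "dz": 0, "spin": 0}, {"fingers": -1, "dx": 0.29, "dy": 0.19, "dz": 0, "spin": 0}, {"fingers": -1, "dx": 0.30, "dy": 0.18, "dz": 0, "spin": 0}, {"fingers": -1, "dx": 0.32, "dy": 0.16, "dz": 0, "spin": 0}, [ 527.08181504 -169.72012832]
```

Request:
jog_arm(motion=[{"fingers": -1, "dx": 0, "dy": 0, "dz": -0.4, "spin": 0}, {"fingers": -1, "dx": 0, "dy": 0, "dz": 0, "spin": 0}, {"fingers": -1, "dx": 0, "dy": 0, "dz": 0, "spin": 0}], force=30)

```text
clock: 2.42
ee_pos: [451.2, -187.9, 71.3]
orientation: [-0.002, 0.707, 0.707, -0.0]
force: [2.6, 4.4, -21.6]
gripper_width: 16.3
gripper_force: 32.8
```

Request:
jog_arm(motion=[{"fingers": -0.4, "dx": 0, "dy": 0, "dz": 0, "spin": 0}, {"fingers": -0.4, "dx": 0, "dy": 0, "dz": 0, "spin": 0}, {"fingers": -0.4, "dx": 0, "dy": 0, "dz": 0, "spin": 0}, {"fingers": -1, "dx": 0, "dy": 0, "dz": 0, "spin": 0}, {"fingers": -1, "dx": 0, "dy": 0, "dz": 0, "spin": 0}, {"fingers": -1, "dx": 0, "dy": 0, "dz": 0, "spin": 0}, {"fingers": -1, "dx": 0, "dy": 0, "dz": 0, "spin": 0}], force=20)

```text
clock: 3.0
ee_pos: [453.7, -190.2, 74.0]
orientation: [0.001, 0.707, 0.707, 0.0]
force: [-0.9, -1.4, 6.9]
gripper_width: 17.2
gripper_force: 20.8
```

Request:
jog_arm(motion=[{"fingers": -1, "dx": -0.2, "dy": 0.32, "dz": 0, "spin": 0}, {"fingers": -1, "dx": -0.18, "dy": 0.32, "dz": 0, "spin": 0}, {"fingers": -1, "dx": -0.15, "dy": 0.35, "dz": 0, "spin": 0}, {"fingers": -1, "dx": -0.13, "dy": 0.35, "dz": 0, "spin": 0}, {"fingers": -1, "dx": -0.09, "dy": 0.36, "dz": 0, "spin": 0}, {"fingers": -1, "dx": -0.08, "dy": 0.37, "dz": 0, "spin": 0}, {"fingers": -1, "dx": -0.04, "dy": 0.37, "dz": 0, "spin": 0}, {"fingers": -1, "dx": -0.01, "dy": 0.37, "dz": 0, "spin": 0}, {"fingers": -1, "dx": 0.01, "dy": 0.38, "dz": 0, "spin": 0}, {"fingers": -1, "dx": 0.04, "dy": 0.37, "dz": 0, "spin": 0}, {"fingers": -1, "dx": 0.07, "dy": 0.37, "dz": 0, "spin": 0}, {"fingers": -1, "dx": 0.1, "dy": 0.36, "dz": 0, "spin": 0}], force=30)

```text
clock: 4.0
ee_pos: [495.6, -195.9, 74.0]
orientation: [-0.0, 0.707, 0.707, 0.0]
force: [-7.5, 2.4, 12.5]
gripper_width: 17.0
gripper_force: 30.9
```

Request:
jog_arm(motion=[{"fingers": -1, "dx": 0, "dy": 0, "dz": 0, "spin": 0}, {"fingers": -1, "dx": 0, "dy": 0, "dz": 0, "spin": 0}])

```text
clock: 4.17
ee_pos: [496.2, -195.6, 74.0]
orientation: [0.0, 0.707, 0.707, 0.0]
force: [-2.8, 3.5, 9.6]
gripper_width: 17.0
gripper_force: 30.5
```

Request:
jog_arm(motion=[{"fingers": -1, "dx": 0.13, "dy": 0.33, "dz": 0, "spin": 0}, {"fingers": -1, "dx": 0.14, "dy": 0.32, "dz": 0, "spin": 0}, {"fingers": -1, "dx": 0.17, "dy": 0.31, "dz": 0, "spin": 0}, {"fingers": -1, "dx": 0.2, "dy": 0.3, "dz": 0, "spin": 0}, {"fingers": -1, "dx": 0.21, "dy": 0.29, "dz": 0, "spin": 0}, {"fingers": -1, "dx": 0.23, "dy": 0.27, "dz": 0, "spin": 0}, {"fingers": -1, "dx": 0.26, "dy": 0.25, "dz": 0, "spin": 0}, {"fingers": -1, "dx": 0.26, "dy": 0.24, "dz": 0, "spin": 0}, {"fingers": -1, "dx": 0.29, "dy": 0.22, "dz": 0, "spin": 0}, {"fingers": -1, "dx": 0.3, "dy": 0.19, "dz": 0, "spin": 0}, {"fingers": -1, "dx": 0.31, "dy": 0.18, "dz": 0, "spin": 0}, {"fingers": -1, "dx": 0.33, "dy": 0.16, "dz": 0, "spin": 0}])

```text
clock: 5.17
ee_pos: [525.8, -169.4, 74.0]
orientation: [0.001, 0.708, 0.707, -0.001]
force: [-6.8, -4.2, 11.3]
gripper_width: 16.9
gripper_force: 30.6
```

Request:
jog_arm(motion=[{"fingers": -1, "dx": 0, "dy": 0, "dz": 0, "spin": 0}, {"fingers": -1, "dx": 0, "dy": 0, "dz": 0, "spin": 0}])

```text
clock: 5.33
ee_pos: [526.2, -168.6, 74.0]
orientation: [0.0, 0.707, 0.707, -0.0]
force: [-5.9, -1.6, 10.7]
gripper_width: 16.7
gripper_force: 30.5
```

Request:
jog_arm(motion=[{"fingers": -0.2, "dx": 0, "dy": 0, "dz": 0, "spin": 0}, {"fingers": -0.2, "dx": 0, "dy": 0, "dz": 0, "spin": 0}, {"fingers": -0.2, "dx": 0, "dy": 0, "dz": 0, "spin": 0}, {"fingers": -0.2, "dx": 0, "dy": 0, "dz": -3, "spin": 0}, {"fingers": 0, "dx": 0, "dy": 0, "dz": -4, "spin": 0}, {"fingers": 0, "dx": 0, "dy": 0, "dz": -4, "spin": 0}, {"fingers": 0, "dx": 0, "dy": 0, "dz": -4, "spin": 0}, {"fingers": 0, "dx": 3.7, "dy": -0.7, "dz": 0, "spin": 0}, {"fingers": 0, "dx": 3.7, "dy": -0.7, "dz": 0, "spin": 0}])

```text
clock: 6.08
ee_pos: [513.4, -94.8, 225.5]
orientation: [0.002, 0.709, 0.706, 0.002]
force: [1.0, 1.7, -2.1]
gripper_width: 42.5
gripper_force: 0.0
```

Request:
jog_arm(motion=[{"fingers": 0, "dx": 0, "dy": 0, "dz": 0, "spin": 0}, {"fingers": 0, "dx": 0, "dy": 0, "dz": 0, "spin": 0}])

```text
clock: 6.25
ee_pos: [512.3, -91.3, 223.1]
orientation: [0.0, 0.706, 0.709, 0.0]
force: [0.9, -2.2, -0.6]
gripper_width: 42.4
gripper_force: 0.0
```

Run:
```python
from station import *
from h import *;import pickle
s=sense();p,z=camera("wrist");i=camera_info("wrist");c=cam(i,s);w=cloud(c,z);print(s['ee_pos'],s['clock'])
pickle.dump((s,{"wrist":(p,z,i)}),open("d2.pkl","wb"))
cv2.imwrite("pics/w3.png",cv2.resize(p,(640,480)))
for nm,lo,hi,x0,x1,y0,y1 in (("knob",93,102,430,560,-220,-120),("funnel",88,95,455,510,-130,-75),("wheel",54,61,420,550,-215,-118)):
    m=(z>0)&(w[...,2]>lo)&(w[...,2]<hi)&(w[...,0]>x0)&(w[...,0]<x1)&(w[...,1]>y0)&(w[...,1]<y1)
    q=w[m][:,:2].astype(np.float32);print(nm,len(q),q.min(0),q.max(0),cv2.minEnclosingCircle(q.reshape(-1,1,2)) if len(q)>3 else '')
```

```text
[512.27924769 -91.25566912 223.12202151] 6.25
knob 232 [ 519.2673  -178.28142] [ 535.93195 -161.1661 ] ((527.4320068359375, -169.6636505126953), 8.88654613494873)
funnel 750 [ 464.2115 -120.2222] [502.03815 -82.60706] ((482.9920959472656, -101.53217315673828), 19.374977111816406)
wheel 5420 [ 423.2705  -207.76016] [ 539.3473  -118.00182] ((481.1437683105469, -149.3605194091797), 58.76681137084961)
```

View pics/w3.png

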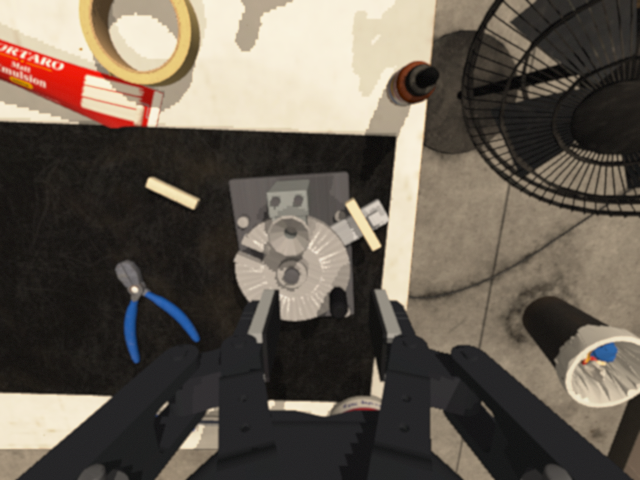

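The view shows the wheel wound: its slot now points left (245,255), the knob is at (338,300), and the spindle arm at (360,228) sits about 0.47 rad anticlockwise of +x. Now to the pin.

Request:
jog_arm(motion=[{"fingers": 0, "dx": 3.8, "dy": -0.84, "dz": 0, "spin": 0}, {"fingers": 0, "dx": 3.8, "dy": -0.84, "dz": 0, "spin": 0}, {"fingers": 0, "dx": 3.8, "dy": -0.84, "dz": 0, "spin": 0}, {"fingers": 0, "dx": 3.8, "dy": -0.84, "dz": 0, "spin": 0}, {"fingers": 0, "dx": 3.8, "dy": -0.84, "dz": 0, "spin": 0}, {"fingers": 0, "dx": 0, "dy": 0, "dz": 0, "spin": 0}, {"fingers": 0, "dx": 0, "dy": 0, "dz": 0, "spin": 0}, {"fingers": 0, "dx": 0, "dy": 0, "dz": 0, "spin": 0}])

```text
clock: 6.97
ee_pos: [470.7, 94.9, 222.6]
orientation: [0.0, 0.708, 0.707, -0.0]
force: [0.2, -0.7, 0.6]
gripper_width: 42.6
gripper_force: 0.0
```

Run:
```python
from station import *
from h import *
s=sense();p,z=camera("wrist");i=camera_info("wrist");c=cam(i,s);w=cloud(c,z);print(s['ee_pos'],s['clock'])
cv2.imwrite("pics/w4.png",p)
for nm,lo,hi in (("head",70,82),("stand",22,30)):
    m=(z>0)&(w[...,2]>lo)&(w[...,2]<hi)&(abs(w[...,0]-470)<45)&(abs(w[...,1]-138)<45)
    q=w[m].astype(np.float32);print(nm,len(q),q.min(0),q.max(0),cv2.minEnclosingCircle(q[:,:2].reshape(-1,1,2)),cv2.minAreaRect(q[:,:2].reshape(-1,1,2)))
```

```text
[470.69787549  94.90990938 222.62334601] 6.9667Traceback (most recent call last):
  File "<stdin>", line 7, in <module>
cv2.error: OpenCV(4.12.0) /io/opencv/modules/imgproc/src/shapedescr.cpp:201: error: (-215:Assertion failed) count >= 0 && (depth == CV_32F || depth == CV_32S) in function 'minEnclosingCircle'
```

Run:
```python
from station import *
from h import *
s=sense();p,z=camera("wrist");i=camera_info("wrist");c=cam(i,s);w=cloud(c,z)
hsv=cv2.cvtColor(p,cv2.COLOR_BGR2HSV)
m=(hsv[...,0]<14)&(hsv[...,1]>150)&(hsv[...,2]>90)
n,l,st,ce=cv2.connectedComponentsWithStats(m.astype(np.uint8))
for k in range(1,n):
    if st[k,4]>150: print(st[k],w[l==k].mean(0).round(0),(z[l==k]>0).mean())
print(proj(c,[470,138,77]))
```

```text
[ 122   81   52   57 1241] [299. 192.  16.] 0.9967767929089444
[ 289  134   56   57 1466] [465. 143.  27.] 0.9979536152796725
[ 30 221  35  31 663] [177.  67.  33.] 0.9984917043740573
[  57  227  141   65 2789] [243.  38.  23.] 0.9974901398350663
[427 264  30  20 223] [587.  38.  63.] 0.9910313901345291
[321.9821367  172.37497656]
```

View pics/w4.png

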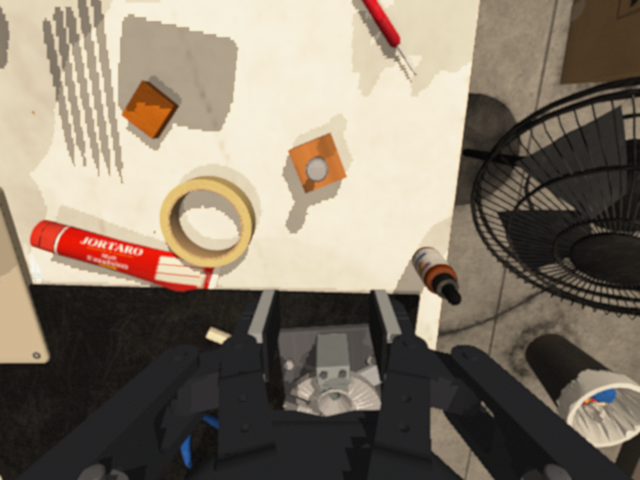

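The pin head is at (317,169), on the stand.

Run:
```python
from station import *
from h import *
s=sense();p,z=camera("wrist");i=camera_info("wrist");c=cam(i,s);w=cloud(c,z)
hsv=cv2.cvtColor(p,cv2.COLOR_BGR2HSV)
m=np.zeros(z.shape,np.uint8);m[150:192,298:338]=(hsv[150:192,298:338,1]<70)
n,l,st,ce=cv2.connectedComponentsWithStats(m);k=l[169,317];print(st[k],ce[k],plane(c,ce[k],77),z[169,317],pt(c,(317,169),z[169,317]))
sc=np.zeros(z.shape,np.uint8);o=(hsv[...,0]<14)&(hsv[...,1]>150)&(hsv[...,2]>90);sc[130:195,285:350]=o[130:195,285:350]
q=w[(sc>0)&(w[...,2]>22)&(w[...,2]<31)][:,:2].astype(np.float32);print(cv2.minAreaRect(q.reshape(-1,1,2)))
```

```text
[306 157  21  23 383] [316.21671018 168.47258486] [465.1005389  141.26552418  77.        ] 285.4911 [465.76542835 140.80230898  76.88181699]
((464.7930908203125, 139.9881134033203), (43.969581604003906, 44.96023941040039), 21.668577194213867)
```

Request:
jog_arm(motion=[{"fingers": 0, "dx": 2.3, "dy": -0.28, "dz": 0, "spin": 0}, {"fingers": 0, "dx": 2.3, "dy": -0.28, "dz": 0, "spin": 0}, {"fingers": 0, "dx": 0, "dy": 0, "dz": 3.9, "spin": 0}, {"fingers": 0, "dx": 0, "dy": 0, "dz": 3.9, "spin": 0}, {"fingers": 0, "dx": 0, "dy": 0, "dz": 3.9, "spin": 0}, {"fingers": 0, "dx": 0, "dy": 0, "dz": 3.5, "spin": 0}, {"fingers": 0, "dx": 0, "dy": 0, "dz": 2.1, "spin": 0}, {"fingers": 0, "dx": 0, "dy": 0, "dz": 0, "spin": 0}, {"fingers": 0, "dx": 0, "dy": 0, "dz": 0, "spin": 0}])

```text
clock: 7.87
ee_pos: [464.5, 141.3, 49.6]
orientation: [-0.0, 0.708, 0.707, -0.001]
force: [-0.1, 0.3, 0.5]
gripper_width: 42.8
gripper_force: 0.0
```

Request:
jog_arm(motion=[{"fingers": -1, "dx": 0, "dy": 0, "dz": 0, "spin": 0}, {"fingers": -1, "dx": 0, "dy": 0, "dz": 0, "spin": 0}, {"fingers": -1, "dx": 0, "dy": 0, "dz": 0, "spin": 0}, {"fingers": -1, "dx": 0, "dy": 0, "dz": 0, "spin": 0}, {"fingers": -1, "dx": 0, "dy": 0, "dz": 0, "spin": 0}, {"fingers": -1, "dx": 0, "dy": 0, "dz": 0, "spin": 0}], force=40)

```text
clock: 8.37
ee_pos: [466.0, 142.7, 51.7]
orientation: [0.001, 0.707, 0.707, 0.001]
force: [-0.1, -0.3, 8.2]
gripper_width: 18.4
gripper_force: 39.1
```

Request:
jog_arm(motion=[{"fingers": -1, "dx": 0, "dy": 0, "dz": -1.5, "spin": 0}, {"fingers": -1, "dx": 0, "dy": 0, "dz": -2.5, "spin": 0}, {"fingers": -1, "dx": 0, "dy": 0, "dz": -3, "spin": 0}, {"fingers": -1, "dx": 0, "dy": 0, "dz": -3, "spin": 0}, {"fingers": -1, "dx": 0, "dy": 0, "dz": -3, "spin": 0}, {"fingers": -1, "dx": 0, "dy": 0, "dz": 0, "spin": 0}, {"fingers": -1, "dx": 0, "dy": 0, "dz": 0, "spin": 0}, {"fingers": -1, "dx": 0, "dy": 0, "dz": 0, "spin": 0}])

```text
clock: 9.03
ee_pos: [464.5, 142.2, 179.8]
orientation: [0.0, 0.707, 0.707, 0.0]
force: [-0.0, 0.0, -0.7]
gripper_width: 18.1
gripper_force: 39.8
```

Run:
```python
from station import *
from h import *
s=sense();print(s['ee_pos'],s['gripper_width'],s['force'])
e=s['ee_pos'];out=[]
for n in("side","scene"):
    p,z=camera(n);c=cam(camera_info(n));u,v=proj(c,np.array(e)-[0,0,30]).astype(int);print(n,u,v,proj(c,np.array(e)-[0,0,47]))
    out.append(cv2.resize(p[v-50:v+50,u-50:u+50],(400,400),interpolation=cv2.INTER_CUBIC))
cv2.imwrite("pics/pin1.png",np.hstack(out))
```

```text
[464.48327034 142.17567134 179.75629613] 18.07085689630054 [-0.00587794  0.03974144 -0.67591261]
side 279 157 [279.67020418 165.36172818]
scene 295 267 [296.12259869 276.31602796]
```

View pics/pin1.png

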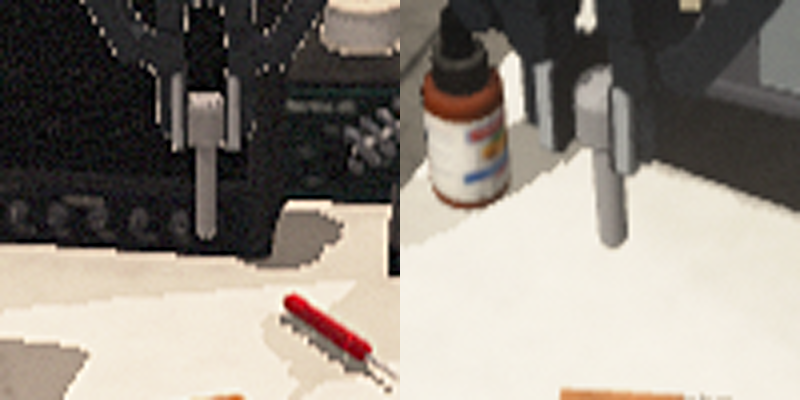

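The pin is upright in the grip, with its tip about 48 mm below the TCP. Carry it to the bush.

Request:
jog_arm(motion=[{"fingers": -1, "dx": -3.48, "dy": 0.26, "dz": 0, "spin": 0}, {"fingers": -1, "dx": -3.48, "dy": 0.26, "dz": 0, "spin": 0}, {"fingers": -1, "dx": -3.48, "dy": 0.26, "dz": 0, "spin": 0}, {"fingers": -1, "dx": -3.48, "dy": 0.26, "dz": 0, "spin": 0}, {"fingers": -1, "dx": -3.48, "dy": 0.26, "dz": 0, "spin": 0}, {"fingers": -1, "dx": -3.48, "dy": 0.26, "dz": 0, "spin": 0}, {"fingers": -1, "dx": -3.48, "dy": 0.26, "dz": 0, "spin": 0}, {"fingers": -1, "dx": 0, "dy": 0, "dz": 0, "spin": 0}, {"fingers": -1, "dx": 0, "dy": 0, "dz": 0, "spin": 0}, {"fingers": -1, "dx": 0, "dy": 0, "dz": 0, "spin": 0}])

```text
clock: 9.97
ee_pos: [482.4, -100.6, 178.9]
orientation: [-0.001, 0.707, 0.707, -0.0]
force: [-0.4, 1.1, -0.7]
gripper_width: 18.3
gripper_force: 39.8
```

Request:
jog_arm(motion=[{"fingers": -1, "dx": 0, "dy": 0, "dz": 1.5, "spin": 0}, {"fingers": -1, "dx": 0, "dy": 0, "dz": 1.3, "spin": 0}, {"fingers": -1, "dx": 0, "dy": 0, "dz": 1.0, "spin": 0}, {"fingers": -1, "dx": 0, "dy": 0, "dz": 0.6, "spin": 0}, {"fingers": -1, "dx": 0, "dy": 0, "dz": 0.3, "spin": 0}, {"fingers": -1, "dx": 0, "dy": 0, "dz": 0, "spin": 0}, {"fingers": -1, "dx": 0, "dy": 0, "dz": 0, "spin": 0}])

```text
clock: 10.55
ee_pos: [483.1, -101.1, 133.2]
orientation: [0.0, 0.707, 0.707, 0.0]
force: [0.6, -1.3, -0.7]
gripper_width: 18.4
gripper_force: 39.9
```

Request:
jog_arm(motion=[{"fingers": -1, "dx": 0, "dy": 0, "dz": 0.3, "spin": 0}, {"fingers": -1, "dx": 0, "dy": 0, "dz": 0.3, "spin": 0}, {"fingers": -1, "dx": 0, "dy": 0, "dz": 0.3, "spin": 0}, {"fingers": -1, "dx": 0, "dy": 0, "dz": 0.3, "spin": 0}, {"fingers": -1, "dx": 0, "dy": 0, "dz": 0, "spin": 0}, {"fingers": -1, "dx": 0, "dy": 0, "dz": 0, "spin": 0}])

```text
clock: 11.05
ee_pos: [482.7, -101.0, 120.5]
orientation: [-0.0, 0.707, 0.707, 0.0]
force: [0.4, 2.4, -2.0]
gripper_width: 18.4
gripper_force: 39.6
```

Request:
jog_arm(motion=[{"fingers": -1, "dx": 0, "dy": 0, "dz": 0.3, "spin": 0}, {"fingers": -1, "dx": 0, "dy": 0, "dz": 0.3, "spin": 0}, {"fingers": -1, "dx": 0, "dy": 0, "dz": 0.2, "spin": 0}, {"fingers": -1, "dx": 0, "dy": 0, "dz": 0, "spin": 0}, {"fingers": -1, "dx": 0, "dy": 0, "dz": 0, "spin": 0}])

```text
clock: 11.47
ee_pos: [482.7, -101.1, 112.5]
orientation: [-0.0, 0.707, 0.707, -0.0]
force: [1.2, 2.6, -2.7]
gripper_width: 18.4
gripper_force: 39.6
```

Request:
jog_arm(motion=[{"fingers": 0, "dx": 0, "dy": 0, "dz": 0, "spin": 0}, {"fingers": 0, "dx": 0, "dy": 0, "dz": 0, "spin": 0}, {"fingers": 0, "dx": 0, "dy": 0, "dz": 0, "spin": 0}, {"fingers": 0, "dx": 0, "dy": 0, "dz": 0, "spin": 0}, {"fingers": 0, "dx": 0, "dy": 0, "dz": -3, "spin": 0}, {"fingers": 0, "dx": 0, "dy": 0, "dz": -3.5, "spin": 0}, {"fingers": 0, "dx": 0, "dy": 0, "dz": -3.5, "spin": 0}, {"fingers": 0, "dx": -1.2, "dy": 0.8, "dz": 0, "spin": 0}, {"fingers": 0, "dx": 0, "dy": 0, "dz": 0, "spin": 0}, {"fingers": 0, "dx": 0, "dy": 0, "dz": 0, "spin": 0}, {"fingers": 0, "dx": 0, "dy": 0, "dz": 0, "spin": 0}])

```text
clock: 12.38
ee_pos: [490.1, -113.0, 211.7]
orientation: [-0.001, 0.707, 0.707, -0.001]
force: [-0.1, -0.3, 0.1]
gripper_width: 42.6
gripper_force: 0.0
```

```bash
cat > look.py <<'E'
from station import *
from h import *
# height of pin head top & wheel pose, from depth
def pin(n):
    p,z=camera(n);c=cam(camera_info(n),sense());w=cloud(c,z)
    m=(z>0)&(np.hypot(w[...,0]-483,w[...,1]+101)<15)&(w[...,2]>95)&(w[...,2]<136)
    q=w[m];t=q[q[:,2]>q[:,2].max()-4] if len(q) else q
    return n,len(q),(np.percentile(q[:,2],97).round(1),t.mean(0).round(1)) if len(q) else None
if __name__=="__main__":
    s=sense();print(np.round(s['ee_pos'],1),np.round(s['force'],1),s['clock'])
    for n in("side","scene","wrist"):print(pin(n))
E
python3 look.py;python3 - <<'E'
from station import *
from h import *
s=sense();p,z=camera("wrist");c=cam(camera_info("wrist"),s);w=cloud(c,z)
m=(z>0)&(w[...,2]>93)&(w[...,2]<102)&(abs(w[...,0]-525)<30)&(abs(w[...,1]+170)<30);q=w[m][:,:2].astype(np.float32);print('knob',len(q),cv2.minEnclosingCircle(q.reshape(-1,1,2)) if len(q) else 0)
E
```

```text
[ 490.1 -113.   211.7] [-0.1 -0.3  0.1] 12.3833
('side', 212, (np.float64(132.3), array([ 483.9, -103.3,  131. ])))
('scene', 192, (np.float64(129.1), array([480.7, -96.7, 128.3])))
('wrist', 678, (np.float64(130.8), array([482.1, -99.4, 129.4])))
knob 205 ((526.8168334960938, -169.53399658203125), 8.842720031738281)
```

The pin is resting on the rim: its head top is at z ≈ 130, as expected. Now I grip the knob again.

Request:
jog_arm(motion=[{"fingers": 0, "dx": -2.79, "dy": 1.82, "dz": 0, "spin": 0}, {"fingers": 0, "dx": -2.79, "dy": 1.82, "dz": 0, "spin": 0}, {"fingers": 0, "dx": 0, "dy": 0, "dz": 0, "spin": 0}, {"fingers": -0.2, "dx": 0, "dy": 0, "dz": 3.8, "spin": 0}, {"fingers": -0.2, "dx": 0, "dy": 0, "dz": 3.8, "spin": 0}, {"fingers": -0.2, "dx": 0, "dy": 0, "dz": 3.8, "spin": 0}, {"fingers": -0.2, "dx": 0, "dy": 0, "dz": 2.3, "spin": 0}, {"fingers": -0.2, "dx": 0, "dy": 0, "dz": 0, "spin": 0}, {"fingers": -0.2, "dx": 0, "dy": 0, "dz": 0, "spin": 0}])

```text
clock: 13.33
ee_pos: [526.5, -168.8, 75.3]
orientation: [-0.001, 0.707, 0.707, -0.001]
force: [0.7, -0.8, 1.1]
gripper_width: 34.3
gripper_force: 0.0
```

Request:
jog_arm(motion=[{"fingers": -1, "dx": 0, "dy": 0, "dz": 0, "spin": 0}, {"fingers": -1, "dx": 0, "dy": 0, "dz": 0, "spin": 0}, {"fingers": -1, "dx": 0, "dy": 0, "dz": 0, "spin": 0}, {"fingers": -1, "dx": 0, "dy": 0, "dz": 0, "spin": 0}, {"fingers": -1, "dx": 0, "dy": 0, "dz": 0, "spin": 0}], force=25)

```text
clock: 13.75
ee_pos: [526.7, -169.1, 77.8]
orientation: [-0.0, 0.707, 0.707, -0.0]
force: [-9.1, 1.4, 5.6]
gripper_width: 16.6
gripper_force: 26.0
```

```bash
python3 look.py; python3 arc.py 481.1 -148.3 49.8 -1.14 -0.7 9;python3 arc.py 481.1 -148.3 49.8 -0.7 -0.22 11
```

```text
[ 526.7 -169.1   77.8] [-9.1  1.4  5.6] 13.75
('side', 45, (np.float64(131.0), array([ 483.7, -107. ,  130.3])))
('scene', 194, (np.float64(129.0), array([480.2, -97. , 128.1])))
('wrist', 4819, (np.float64(130.5), array([ 482.7, -101.2,  129.3])))
{"fingers": -1, "dx": -0.22, "dy": -0.11, "dz": 0, "spin": 0}, {"fingers": -1, "dx": -0.21, "dy": -0.11, "dz": 0, "spin": 0}, {"fingers": -1, "dx": -0.21, "dy": -0.13, "dz": 0, "spin": 0}, {"fingers": -1, "dx": -0.20, "dy": -0.14, "dz": 0, "spin": 0}, {"fingers": -1, "dx": -0.19, "dy": -0.15, "dz": 0, "spin": 0}, {"fingers": -1, "dx": -0.19, "dy": -0.15, "dz": 0, "spin": 0}, {"fingers": -1, "dx": -0.18, "dy": -0.17, "dz": 0, "spin": 0}, {"fingers": -1, "dx": -0.17, "dy": -0.17, "dz": 0, "spin": 0}, {"fingers": -1, "dx": -0.16, "dy": -0.19, "dz": 0, "spin": 0}, [ 513.18204082 -186.38914093]
{"fingers": -1, "dx": -0.14, "dy": -0.17, "dz": 0, "spin": 0}, {"fingers": -1, "dx": -0.13, "dy": -0.17, "dz": 0, "spin": 0}, {"fingers": -1, "dx": -0.12, "dy": -0.18, "dz": 0, "spin": 0}, {"fingers": -1, "dx": -0.11, "dy": -0.19, "dz": 0, "spin": 0}, {"fingers": -1, "dx": -0.10, "dy": -0.19, "dz": 0, "spin": 0}, {"fingers": -1, "dx": -0.10, "dy": -0.20, "dz": 0, "spin": 0}, {"fingers": -1, "dx": -0.09, "dy": -0.19, "dz": 0, "spin": 0}, {"fingers": -1, "dx": -0.08, "dy": -0.21, "dz": 0, "spin": 0}, {"fingers": -1, "dx": -0.07, "dy": -0.20, "dz": 0, "spin": 0}, {"fingers": -1, "dx": -0.06, "dy": -0.21, "dz": 0, "spin": 0}, {"fingers": -1, "dx": -0.05, "dy": -0.21, "dz": 0, "spin": 0}, [ 491.96783523 -196.89969298]
```

Request:
jog_arm(motion=[{"fingers": -1, "dx": -0.22, "dy": -0.11, "dz": 0, "spin": 0}, {"fingers": -1, "dx": -0.21, "dy": -0.11, "dz": 0, "spin": 0}, {"fingers": -1, "dx": -0.21, "dy": -0.13, "dz": 0, "spin": 0}, {"fingers": -1, "dx": -0.2, "dy": -0.14, "dz": 0, "spin": 0}, {"fingers": -1, "dx": -0.19, "dy": -0.15, "dz": 0, "spin": 0}, {"fingers": -1, "dx": -0.19, "dy": -0.15, "dz": 0, "spin": 0}, {"fingers": -1, "dx": -0.18, "dy": -0.17, "dz": 0, "spin": 0}, {"fingers": -1, "dx": -0.17, "dy": -0.17, "dz": 0, "spin": 0}, {"fingers": -1, "dx": -0.16, "dy": -0.19, "dz": 0, "spin": 0}, {"fingers": -1, "dx": 0, "dy": 0, "dz": 0, "spin": 0}])

```text
clock: 14.73
ee_pos: [514.5, -186.1, 77.8]
orientation: [0.001, 0.707, 0.707, 0.001]
force: [-4.1, 4.7, 4.1]
gripper_width: 17.1
gripper_force: 26.0
```

Request:
jog_arm(motion=[{"fingers": -1, "dx": -0.14, "dy": -0.17, "dz": 0, "spin": 0}, {"fingers": -1, "dx": -0.13, "dy": -0.17, "dz": 0, "spin": 0}, {"fingers": -1, "dx": -0.12, "dy": -0.18, "dz": 0, "spin": 0}, {"fingers": -1, "dx": -0.11, "dy": -0.19, "dz": 0, "spin": 0}, {"fingers": -1, "dx": -0.1, "dy": -0.19, "dz": 0, "spin": 0}, {"fingers": -1, "dx": -0.1, "dy": -0.2, "dz": 0, "spin": 0}, {"fingers": -1, "dx": -0.09, "dy": -0.19, "dz": 0, "spin": 0}, {"fingers": -1, "dx": -0.08, "dy": -0.21, "dz": 0, "spin": 0}, {"fingers": -1, "dx": -0.07, "dy": -0.2, "dz": 0, "spin": 0}, {"fingers": -1, "dx": -0.06, "dy": -0.21, "dz": 0, "spin": 0}, {"fingers": -1, "dx": -0.05, "dy": -0.21, "dz": 0, "spin": 0}, {"fingers": -1, "dx": 0, "dy": 0, "dz": 0, "spin": 0}])

```text
clock: 15.73
ee_pos: [495.2, -197.0, 77.9]
orientation: [0.002, 0.707, 0.707, 0.002]
force: [4.5, 2.2, 0.6]
gripper_width: 16.9
gripper_force: 25.7
```

```bash
python3 look.py
```

```text
[ 495.2 -197.    77.9] [4.5 2.2 0.6] 15.7333
('side', 0, None)
('scene', 140, (np.float64(129.2), array([476.1, -97. , 127.9])))
('wrist', 5566, (np.float64(130.6), array([ 477.7, -100.4,  129.3])))
```

Request:
jog_arm(motion=[{"fingers": -1, "dx": -0.03, "dy": -0.1, "dz": 0, "spin": 0}, {"fingers": -1, "dx": -0.02, "dy": -0.1, "dz": 0, "spin": 0}, {"fingers": -1, "dx": -0.02, "dy": -0.1, "dz": 0, "spin": 0}, {"fingers": -1, "dx": -0.02, "dy": -0.1, "dz": 0, "spin": 0}, {"fingers": -1, "dx": -0.01, "dy": -0.1, "dz": 0, "spin": 0}, {"fingers": -1, "dx": 0, "dy": 0, "dz": 0, "spin": 0}, {"fingers": -1, "dx": 0, "dy": 0, "dz": 0, "spin": 0}])

```text
clock: 16.47
ee_pos: [490.4, -198.3, 77.9]
orientation: [0.003, 0.707, 0.707, 0.002]
force: [5.1, 1.3, 1.2]
gripper_width: 16.3
gripper_force: 25.9
```

```bash
sed -i 's/"side","scene","wrist"/"scene","wrist"/' look.py; python3 look.py
```

```text
[ 490.4 -198.3   77.9] [5.1 1.3 1.2] 16.4667
('scene', 134, (np.float64(129.4), array([476.4, -97. , 128.2])))
('wrist', 5518, (np.float64(130.6), array([ 477.7, -100.4,  129.3])))
```

Request:
jog_arm(motion=[{"fingers": -1, "dx": -0.01, "dy": -0.1, "dz": 0, "spin": 0}, {"fingers": -1, "dx": 0, "dy": -0.1, "dz": 0, "spin": 0}, {"fingers": -1, "dx": -0.01, "dy": -0.1, "dz": 0, "spin": 0}, {"fingers": -1, "dx": 0, "dy": -0.1, "dz": 0, "spin": 0}, {"fingers": -1, "dx": 0, "dy": 0, "dz": 0, "spin": 0}, {"fingers": -1, "dx": 0, "dy": 0, "dz": 0, "spin": 0}])

```text
clock: 17.07
ee_pos: [486.3, -198.9, 77.9]
orientation: [0.003, 0.707, 0.707, 0.001]
force: [5.6, -0.0, 1.5]
gripper_width: 16.7
gripper_force: 25.8
```

```bash
python3 look.py
```

```text
[ 486.3 -198.9   77.9] [ 5.6 -0.   1.5] 17.0667
('scene', 140, (np.float64(129.2), array([476.3, -97.2, 128.2])))
('wrist', 5433, (np.float64(130.6), array([ 477.6, -100.4,  129.3])))
```

Request:
jog_arm(motion=[{"fingers": -1, "dx": 0, "dy": -0.1, "dz": 0, "spin": 0}, {"fingers": -1, "dx": 0, "dy": -0.1, "dz": 0, "spin": 0}, {"fingers": -1, "dx": 0, "dy": 0, "dz": 0, "spin": 0}, {"fingers": -1, "dx": 0, "dy": 0, "dz": 0, "spin": 0}])

```text
clock: 17.5
ee_pos: [484.3, -199.1, 77.9]
orientation: [0.003, 0.707, 0.707, 0.001]
force: [5.8, -0.6, 2.0]
gripper_width: 17.2
gripper_force: 25.8
```

```bash
python3 look.py
```

```text
[ 484.3 -199.1   77.9] [ 5.8 -0.6  2. ] 17.5
('scene', 147, (np.float64(129.3), array([476.1, -97.9, 127.9])))
('wrist', 5198, (np.float64(130.4), array([ 477.1, -101.5,  129. ])))
```

Request:
jog_arm(motion=[{"fingers": -1, "dx": 0, "dy": -0.1, "dz": 0, "spin": 0}, {"fingers": -1, "dx": 0, "dy": 0, "dz": 0, "spin": 0}, {"fingers": -1, "dx": 0, "dy": 0, "dz": 0, "spin": 0}])

```text
clock: 17.85
ee_pos: [483.3, -199.1, 77.9]
orientation: [0.003, 0.707, 0.707, 0.001]
force: [6.1, -0.9, 0.6]
gripper_width: 17.1
gripper_force: 25.8
```

```bash
python3 look.py
```

```text
[ 483.3 -199.1   77.9] [ 6.1 -0.9  0.6] 17.85
('scene', 147, (np.float64(129.0), array([476.1, -98.8, 127.6])))
('wrist', 5150, (np.float64(130.3), array([ 477.1, -101.6,  129. ])))
```

Request:
jog_arm(motion=[{"fingers": -1, "dx": 0, "dy": -0.1, "dz": 0, "spin": 0}, {"fingers": -1, "dx": 0, "dy": 0, "dz": 0, "spin": 0}, {"fingers": -1, "dx": 0, "dy": 0, "dz": 0, "spin": 0}])

```text
clock: 18.2
ee_pos: [482.3, -199.2, 77.9]
orientation: [0.003, 0.707, 0.707, 0.001]
force: [5.6, -0.0, 0.7]
gripper_width: 16.9
gripper_force: 25.8
```

```bash
python3 look.py
```

```text
[ 482.3 -199.2   77.9] [ 5.6 -0.   0.7] 18.2
('scene', 147, (np.float64(128.9), array([476.8, -98.2, 128.1])))
('wrist', 5094, (np.float64(130.2), array([ 477. , -101.7,  128.8])))
```

Request:
jog_arm(motion=[{"fingers": -1, "dx": 0, "dy": -0.1, "dz": 0, "spin": 0}, {"fingers": -1, "dx": 0, "dy": 0, "dz": 0, "spin": 0}, {"fingers": -1, "dx": 0, "dy": 0, "dz": 0, "spin": 0}])

```text
clock: 18.55
ee_pos: [481.3, -199.2, 77.9]
orientation: [0.003, 0.707, 0.707, 0.001]
force: [6.5, -1.8, 1.8]
gripper_width: 16.6
gripper_force: 25.8
```

```bash
python3 look.py
```

```text
[ 481.3 -199.2   77.9] [ 6.5 -1.8  1.8] 18.55
('scene', 149, (np.float64(128.9), array([476.5, -97.9, 127.7])))
('wrist', 5051, (np.float64(130.1), array([ 477. , -101.6,  128.7])))
```

Request:
jog_arm(motion=[{"fingers": -1, "dx": 0, "dy": -0.07, "dz": 0, "spin": 0}, {"fingers": -1, "dx": 0, "dy": 0, "dz": 0, "spin": 0}, {"fingers": -1, "dx": 0, "dy": 0, "dz": 0, "spin": 0}])

```text
clock: 18.9
ee_pos: [480.6, -199.2, 77.9]
orientation: [0.003, 0.707, 0.707, 0.001]
force: [5.7, -1.4, 1.3]
gripper_width: 16.7
gripper_force: 25.8
```

```bash
python3 look.py
```

```text
[ 480.6 -199.2   77.9] [ 5.7 -1.4  1.3] 18.9
('scene', 136, (np.float64(128.8), array([476. , -98.1, 127.5])))
('wrist', 5014, (np.float64(129.9), array([ 477.1, -101.7,  128.5])))
```

Request:
jog_arm(motion=[{"fingers": -1, "dx": 0, "dy": -0.07, "dz": 0, "spin": 0}, {"fingers": -1, "dx": 0, "dy": 0, "dz": 0, "spin": 0}, {"fingers": -1, "dx": 0, "dy": 0, "dz": 0, "spin": 0}])

```text
clock: 19.25
ee_pos: [479.9, -199.2, 77.9]
orientation: [0.003, 0.707, 0.707, 0.001]
force: [5.8, -0.9, 0.0]
gripper_width: 16.6
gripper_force: 25.8
```

```bash
python3 look.py
```

```text
[ 479.9 -199.2   77.9] [ 5.8 -0.9  0. ] 19.25
('scene', 162, (np.float64(115.3), array([483.5, -98.3, 113.9])))
('wrist', 3841, (np.float64(116.7), array([ 484.8, -102.2,  115.4])))
```

The pin dropped 14 mm and is home. I ease off and let go.

Request:
jog_arm(motion=[{"fingers": -1, "dx": 0, "dy": 0.08, "dz": 0, "spin": 0}, {"fingers": -1, "dx": 0, "dy": 0.08, "dz": 0, "spin": 0}, {"fingers": -1, "dx": 0, "dy": 0, "dz": 0, "spin": 0}])

```text
clock: 19.6
ee_pos: [480.4, -199.3, 77.8]
orientation: [0.002, 0.707, 0.707, 0.001]
force: [0.5, -1.1, 9.2]
gripper_width: 17.4
gripper_force: 26.5
```

Unloaded sideways. Open and lift clear.

Request:
jog_arm(motion=[{"fingers": -0.3, "dx": 0, "dy": 0, "dz": 0, "spin": 0}, {"fingers": -0.3, "dx": 0, "dy": 0, "dz": 0, "spin": 0}, {"fingers": -0.3, "dx": 0, "dy": 0, "dz": 0, "spin": 0}, {"fingers": -0.3, "dx": 0, "dy": 0, "dz": -2, "spin": 0}, {"fingers": -0.3, "dx": 0, "dy": 0, "dz": -4, "spin": 0}, {"fingers": -0.3, "dx": 0, "dy": 0, "dz": -4, "spin": 0}, {"fingers": -0.3, "dx": 0, "dy": 0, "dz": -4, "spin": 0}, {"fingers": -0.3, "dx": 2, "dy": 1, "dz": 0, "spin": 0}, {"fingers": -0.3, "dx": 2, "dy": 1, "dz": 0, "spin": 0}, {"fingers": -0.3, "dx": 2, "dy": 0, "dz": 0, "spin": 0}, {"fingers": -0.3, "dx": 0, "dy": 0, "dz": 0, "spin": 0}, {"fingers": -0.3, "dx": 0, "dy": 0, "dz": 0, "spin": 0}])

```text
clock: 20.6
ee_pos: [498.9, -137.2, 215.7]
orientation: [-0.0, 0.706, 0.708, -0.0]
force: [0.3, -0.4, -0.0]
gripper_width: 29.8
gripper_force: 0.0
```

```bash
python3 look.py
python3 - <<'E'
from station import *
import cv2
p,z=camera("wrist");cv2.imwrite("pics/end.png",cv2.resize(p[130:380,180:430],(600,600),interpolation=cv2.INTER_CUBIC))
E
```

```text
[ 498.9 -137.2  215.7] [ 0.3 -0.4 -0. ] 20.6
('scene', 164, (np.float64(115.8), array([483.6, -97.9, 114.4])))
('wrist', 610, (np.float64(116.5), array([ 485.6, -102.5,  115.2])))
```

View pics/end.png

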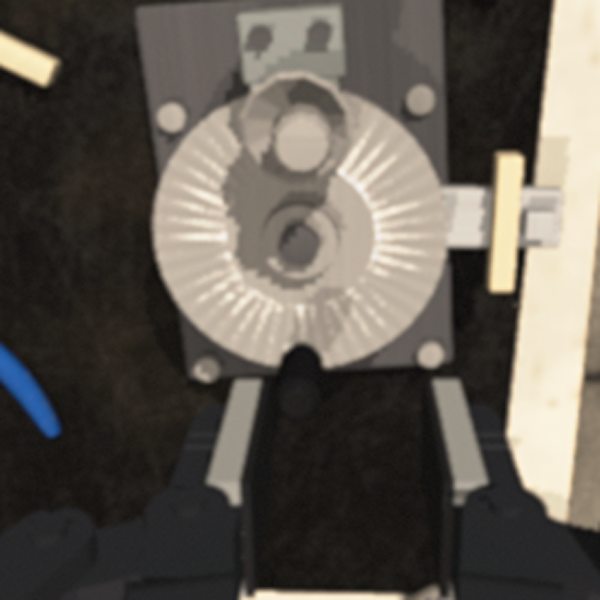

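The pin is home in the bush (crop (302,140)), the knob is opposite at (300,375), the spindle arm lies almost along fixture +x (500,215), and the gripper is clear.

```bash
python3 -c "
from station import *
print(hand_in())"
```

```text
the job is handed in; nothing more can be done
None
```

The job is handed in: I wound the wheel past the mark (spindle to about -0.47 rad) and brought it back clockwise until the pin dropped its full 14 mm through the slot. The gripper is clear and the bottle was not touched, but the hand-in gave no verdict.

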